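# Make up an injection kit and a dressing kit

### The arm

A 6-joint arm with a two-finger parallel gripper is mounted at the origin on a cart in front of the work surface, level with it; the furniture and walls round the work are solid. World frame = base frame: x ahead of the robot, y to its left, z up, the work surface at z = 0. Lengths are in mm, angles in degrees, forces in N, time in s.
With the tool pointing down it reaches from about 300 to 850 mm from the base axis. Payload 4.2 kg.
Tool frame: the origin (TCP) lies at the very end of the fingers, on their centre line; the grasp point (between the pads) lies 19 mm behind it (env.tcp_to_grasp is the distance from the TCP to the grasp point, in mm); z points along the fingers, y is the line along which they close (so a half turn about z gives the same grasp; the last joint's range is limited). The gripper opens to 91 mm and grips with 3 to 60 N. Pads are 32 mm wide; open, the fingers measure 118 mm over their backs; the gripper's body (76 mm by 178 mm) begins 60 mm behind the grasp point.
Start: joints at [-1.146, 18.312, 89.639, -0, 72.044, -1.146], TCP at [575.016, 0, 213.976] pointing down, gripper open.
Joint ranges: [-177.97, 177.97], [-48.28, 115.42], [12.27, 149.76], [-77.06, 257.06], [2.81, 150.46], [-146.56, 146.56]. Speed limits (degrees/s): [147.25, 147.25, 180, 180, 180, 180].

### API

Orientations are given as [roll, pitch, yaw] about the fixed x, y, z axes, in that order (R = Rz(yaw) Ry(pitch) Rx(roll)).
In Python, from workcell import env gives the robot as it stands.
- The arm moves only by the tool move_arm, never from a script. Its argument "plan" is a list of rows, each a list of 3 entries, a list of its own where there are three numbers: the shift along the world's x, y, z in cm, then the turn about the world's z in degrees, then the closure, from 0 (fully open) to 1 (shut). In form: [[[x, y, z], turn, claw], ...]. A call has 1 to 5 rows; each row shifts and turns the commanded pose from where the row before left it; what a row does not reach is not made up. A row lasts 1/10 s, in which the tool goes at most 50 mm and 8.59 degrees, less where a joint would pass 70% of its speed; a pose out of reach is approached as far as the arm can. A call is refused whole if a number of a shift passes 5 or a number of a turn 8.59, either way. A call with a gripper value outside its range is refused whole. The fingers move at their own pace and stop on an object; "squeeze" is the grip in N (left out, the last holds). Time passes only in rows, so rows that do not move let the fingers close. It gives the time, the measured TCP pose, the force, the opening and the grip force at its end, in the units of the state.
- env.state(): the state, without advancing time (a new reading comes with each control period).
- env.grab_frame(name): name is "scene" or "side" or "wrist"; returns a dict with "frame" (420x560x3 uint8, red, green, blue), "z_map" (420x560 float32, mm along the optical axis (not along the pixel's ray), 0 where there is no reading), "fovy" (degrees; the focal length in pixels is half the picture's height over the tangent of half this angle, whatever the lens; pixels are square), "cx", "cy" (the principal point, pixels), "position" and "orientation" of the camera in the world. Camera axes: x right, y down, z forward; pixel columns grow to the right and rows downward; lengths in mm; the calibration is good to about 2 mm. A picture is of the moment at which its call begins.
- env.job_done(): hands the job in; it is judged then, once.
Trained networks look in a picture, given as the dict that the camera call returned (one of the last four; its "shot" number tells which), for a name from the list of things; names that differ only in an ending like _2 or _b are one class to them, and where a whole thing is asked for, a point or a joint stands for the part that bears it (a point fixed in the world has none). Each returns a list of dicts, best first, with "score" (0 to 1); they miss things now and then, are a little off and sometimes report something else, mostly with a low value. They report only what shows in the picture. A call takes as long as a camera call. They do not tell look-alikes from the thing itself.
- env.search_frame(picture, label): "point" ([column, row] in pixels, amid what is visible of it).
- env.landmark_of(picture, label): "point" ([column, row] in pixels: a listed point, or the origin of a listed thing).
The state is a dict: "time_s": time; "qpos": joint angles; "qvel": joint speeds; "effort": joint torques, N m; "ee_pos": TCP position; "ee_rot": TCP orientation; "force": force on the tool from outside, world axes, zero at the start; "torque": the same for the moment, N m; "gripper_width": finger opening in mm; "gripper_force": force on a finger pad.
Only numpy, scipy, OpenCV 4.12 (cv2) and the standard library are available. Lean on these libraries where they do the work, as an engineer would, in place of code of your own. Each camera call takes 0.05 s, during which the arm holds its last target. There are 200 camera calls.

### The job

Make up two kits from the stock lying along the front of the table (not the instruments on the raised tray). Injection kit, in the tray with the round pocket: stand the glass vial upright in the round pocket and lay the syringe lengthwise in the long pocket. Dressing kit, in the tray with the square pocket: lay the tape roll flat in the square pocket and the thumb forceps lengthwise in the long pocket. Everything must sit down fully within its pocket; leave the marker pen where it is.

Things in the scene. Friction and masses are not known exactly. Their poses are not given: they have to be found in the camera images.
- injection_tray: Injection kit tray: aluminium tray with grey-lined pockets, fixed to the table, 164 x 168 mm (x, y) and 8 mm thick, with two pockets sunk 4 mm deep (pocket floors 4 mm, tray top 8 mm above the table). Origin: centre of the underside; z up. Long pocket: 60 mm (x) by 156 mm (y), centred at x = -46 mm, y = 0. Its other pocket is ROUND, 70 mm in diameter, centred at x = +32 mm, y = 0.
- dressing_tray: Dressing kit tray: aluminium tray with grey-lined pockets, fixed to the table, 164 x 168 mm (x, y) and 8 mm thick, with two pockets sunk 4 mm deep (pocket floors 4 mm, tray top 8 mm above the table). Origin: centre of the underside; z up. Long pocket: 60 mm (x) by 156 mm (y), centred at x = -46 mm, y = 0. Its other pocket is SQUARE, 84 by 84 mm, centred at x = +32 mm, y = 0.
- vial: Capped glass injection vial standing upright, body 43 mm in diameter up to about 60 mm height, narrower cap, 77 mm tall in all. Origin: centre of the underside; z up. Grip round the body about 45 mm above the underside.
- tape_roll: Roll of adhesive tape lying flat, a ring 62 mm in outer diameter and 25 mm high. Origin: centre of the underside; z up. Grip across the outer diameter.
- syringe: Syringe without needle, lying flat, 118 mm long along its y axis, barrel 12 mm wide (x) and 18 mm high from y = -46 to +32 mm, flange 30 mm wide at y = +33 mm, plunger beyond. Origin: middle of the length, on the underside. Grip across x at the origin. Either way round will do in the pocket.
- forceps: Steel thumb forceps (tweezers without finger rings), lying flat, 132 mm long along its y axis, 19 mm wide (x) and 10 mm high at the middle, rigid. Origin: middle of the length, on the underside. Grip across x at the origin. Either way round will do in the pocket.
- marker: Marker pen with cap, 132 mm long along its y axis, 14 mm thick, lying among the stock; part of no kit, to be left alone. Origin: middle of the length, on the underside. (Beyond the stock to the left a steel instrument tray stands on a stool, its rim 0.24 m high, over world x > 0.50 and y > 0.10 m: keep the arm clear of it.)
Mind the look-alikes: they are no part of the job. What is shaped like the vial but red is not meant.

How it is judged:
By the outcome, as a careful person would: the job done as asked, in the order asked, and still so for the second after the job is handed in, with the robot touching nothing.
It also fails if it takes over 128 s, if anything falls off the work surface, if the arm or the gripper's body presses on something with over 40 N, if the wrist force passes 120 N, or if a joint passes its speed limit or range.

## Working session

There is one attempt and no reset: what is moved stays moved. The work goes in short steps, Python scripts to look and compute and a tool call to move; the robot and the scene stay as the last step left them, time stands still between calls to the robot, and variables do not carry over. Pictures are saved under pics/ and viewed, at most 14 in all, crops included, and the job is handed in when it is done.

Besides the shell and the picture viewer there is one more tool, called by a JSON object that holds its "op" and its "data", one argument or row to a line. move_arm: Moves the arm, as the interface text tells. Its arguments: {"type":"object","properties":{"plan":{"type":"array","items":{"type":"array"}},"squeeze":{"type":"number"}},"required":["plan"]}

```bash
mkdir -p pics; ls; cat > h.py <<'E'
import numpy as np, cv2
from workcell import env
from scipy.spatial.transform import Rotation as R
def cam(f):
    H=f["frame"].shape[0]; fl=H/2/np.tan(np.radians(f["fovy"])/2)
    o=np.array(f["orientation"],float)
    M=o if o.shape==(3,3) else R.from_euler('xyz',o,degrees=True).as_matrix()
    return fl,M,np.array(f["position"],float)
def pts(f):
    fl,M,p=cam(f); z=f["z_map"].astype(float); v,u=np.indices(z.shape)
    P=np.stack([(u-f["cx"])/fl*z,(v-f["cy"])/fl*z,z],-1)@M.T+p
    P[z<=0]=np.nan
    return P
def ray(f,uv,h):
    fl,M,p=cam(f); d=M@np.array([(uv[0]-f["cx"])/fl,(uv[1]-f["cy"])/fl,1]); return p+d*(h-p[2])/d[2]
def save(f,n,crop=None,s=1):
    im=f["frame"][...,::-1]
    if crop: x0,y0,x1,y1=crop; im=im[y0:y1,x0:x1]
    cv2.imwrite('pics/'+n,cv2.resize(im,None,fx=s,fy=s,interpolation=cv2.INTER_CUBIC))
E
python3 - <<'E'
from h import *
for n in ["scene","side","wrist"]:
    f=env.grab_frame(n); save(f,n+'0.png'); np.save(n+'0.npy',f,allow_pickle=True)
    print(n,f["position"],f["orientation"],f["fovy"],f["cx"],f["cy"])
    P=pts(f)
    for l in ["injection_tray","dressing_tray","vial","tape_roll","syringe","forceps","marker"]:
        print(l,[(np.round(d["point"]).tolist(),round(d["score"],2),np.round(P[int(d["point"][1]),int(d["point"][0])]).tolist()) for d in env.landmark_of(f,l)[:3]])
print(env.state())
a=cv2.imread('pics/scene0.png');b=cv2.imread('pics/wrist0.png')
E
```

```text
pics
scene [-151.0870334  -546.35411598  708.96262257] [-129.14274177    0.34998323  -53.60586226] 48.149003551336904 267.4556627782479 214.43027189206745
injection_tray [([369.0, 244.0], 0.87, [586.0, -270.0, 11.0])]
dressing_tray [([292.0, 201.0], 0.82, [622.0, -47.0, 4.0])]
vial [([156.0, 225.0], 0.87, [351.0, 144.0, 17.0]), ([200.0, 219.0], 0.86, [417.0, 71.0, 26.0])]
tape_roll [([244.0, 246.0], 0.77, [408.0, -67.0, 25.0])]
syringe [([362.0, 321.0], 0.95, [385.0, -360.0, 16.0])]
forceps [([301.0, 283.0], 0.62, [404.0, -213.0, 6.0]), ([143.0, 202.0], 0.35, [398.0, 240.0, 14.0])]
marker [([144.0, 202.0], 0.57, [398.0, 240.0, 14.0])]
side [208.47866476 902.37209699 654.79726088] [-121.30917917    1.0307072  -164.35550868] 48.27834572282305 278.3387460723699 212.3054076762493
injection_tray [([261.0, 183.0], 0.68, [604.0, -274.0, 4.0]), ([281.0, 312.0], 0.6, [398.0, 248.0, 12.0])]
dressing_tray [([223.0, 225.0], 0.87, [634.0, -34.0, 4.0])]
vial [([309.0, 292.0], 0.96, [356.0, 186.0, 20.0]), ([289.0, 267.0], 0.7, [421.0, 109.0, 14.0]), ([220.0, 225.0], 0.38, [640.0, -35.0, 2.0])]
tape
[... 565 characters left out ...]

forceps []
marker []
{'time_s': 1.2, 'qpos': array([-1.14305366e+00,  1.83110432e+01,  8.96382117e+01, -2.93019278e-03,
        7.20447733e+01, -1.14544905e+00]), 'qvel': array([ 0.06391187, -0.0025318 ,  0.01862293, -0.12607555, -0.05678396,
        0.06249838]), 'effort': array([-8.17274795e-04, -4.12360525e+01, -2.32231683e+01,  7.25401123e-02,
        3.79180152e-02,  2.15489587e-05]), 'ee_pos': array([5.75017234e+02, 1.28107568e-02, 2.13989874e+02]), 'ee_rot': array([1.79994085e+02, 2.90640112e-03, 9.00032984e+01]), 'force': array([ 0.31617398, -0.62033789, -0.76800802]), 'torque': array([-0.02539836, -0.03268803, -0.01946043]), 'gripper_force': 0.0, 'gripper_width': 90.87422555094135}
```

View pictures.

View pics/scene0.png

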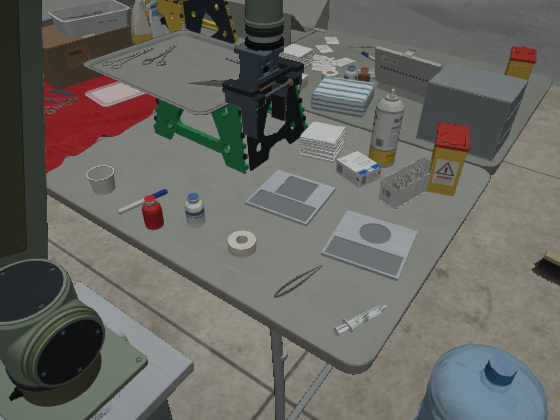

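View pics/side0.png

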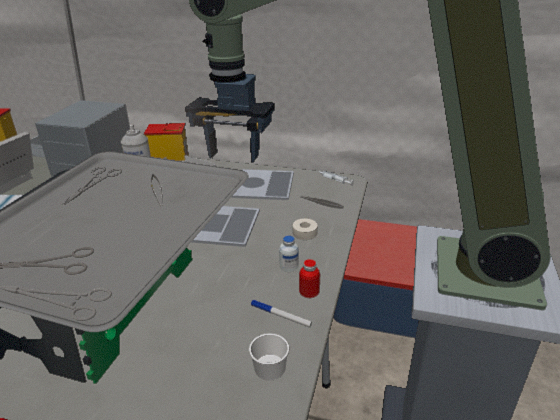

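Scene view: clear/white vial with blue cap at (195,209); red look-alike at (152,213); tape (242,243), forceps (298,281), syringe (361,319), marker (143,201); square-pocket tray (292,196), round-pocket tray (372,242). The white/blue one at (195,209) fits "vial", because the red one is excluded. I'll confirm that in a crop.

```bash
python3 - <<'E'
from h import *
F={n:np.load(n+'0.npy',allow_pickle=True).item() for n in ["scene","side","wrist"]}
C={}
for n,f in F.items():
    P=pts(f); q=P.reshape(-1,3); col=f["frame"].reshape(-1,3)
    m=(q[:,0]>300)&(q[:,0]<500)&(q[:,1]>-450)&(q[:,1]<320)&(abs(q[:,2])<15); t=q[m]
    print(n,'table z med',np.median(t[:,2]),t[:,2].std())
    zt=np.median(t[:,2])
    # rasterise height map 2mm
    k=(q[:,0]>300)&(q[:,0]<560)&(q[:,1]>-450)&(q[:,1]<300)&(q[:,2]-zt>4)&(q[:,2]<110)
    g=np.zeros((130,375),np.uint8); ij=((q[k][:,:2]-[300,-450])/2).astype(int); g[ij[:,0],ij[:,1]]=1
    g=cv2.morphologyEx(g,cv2.MORPH_CLOSE,np.ones((5,5)))
    N,L,S,_=cv2.connectedComponentsWithStats(g)
    lab=L[ij[:,0],ij[:,1]]
    for i in range(1,N):
        p=q[k][lab==i]
        if len(p)<40: continue
        r=cv2.minAreaRect(p[:,:2].astype(np.float32)); print(' ',len(p),np.round(p.mean(0)),'zmax',round(np.percentile(p[:,2],97)),'rect',np.round(r[0]),np.round(r[1]),round(r[2]),'col',col[k][lab==i].mean(0).round())
f=F["scene"]; a=f["frame"][170:240,110:220,::-1]; b=f["frame"][160:285,230:430,::-1]; 
a=cv2.resize(a,None,fx=4,fy=4,interpolation=3); b=cv2.resize(b,(440,275),interpolation=3)
cv2.imwrite('pics/c1.png',np.vstack([a,b]))
E
```

```text
scene table z med 0.9214768957404544 3.129219021557424
  137 [367. 251.  12.] zmax 16 rect [369. 252.] [12. 68.] 78 col [135. 136. 133.]
  523 [ 387. -353.   15.] zmax 20 rect [ 393. -355.] [ 30. 117.] 65 col [142. 147. 145.]
  572 [354. 154.  45.] zmax 79 rect [358. 159.] [37. 43.] 52 col [104.  36.  34.]
  240 [ 403. -205.    8.] zmax 13 rect [ 410. -206.] [ 20. 133.] 76 col [85. 86. 82.]
  617 [415. -55.  21.] zmax 28 rect [419. -50.] [63. 61.] 71 col [144. 142. 134.]
  548 [416.  81.  46.] zmax 79 rect [422.  87.] [40. 39.] 18 col [100. 108. 112.]
  77 [446. 232.  12.] zmax 18 rect [447. 232.] [13. 37.] 77 col [36. 50. 92.]
  816 [ 533. -275.    7.] zmax 11 rect [ 541. -279.] [ 60. 170.] 8 col [114. 118. 120.]
  132 [554. -16.   8.] zmax 12 rect [559. -29.] [ 16. 141.] 6 col [119. 123. 124.]
side table z med -0.3786353235093429 2.9804976101015574
  182 [ 389. -349.   12.] zmax 19 rect [ 393. -356.] [ 29. 119.] 63 col [147. 150. 152.]
  676 [359. 175.  44.] zmax 77 rect [360. 168.] [42. 37.] 25 col [122.  27.  26.]
  393 [399. 248.  10.] zmax 14 rect [401. 247.] [ 14. 132.] 77 col
[... 293 characters left out ...]
 zmax 10 rect [ 543. -278.] [ 57. 171.] 9 col [112. 115. 120.]
  98 [554.  -6.   7.] zmax 9 rect [552. -31.] [ 15. 151.] 0 col [128. 130. 136.]
wrist table z med 1.1595739620036056 1.4272352922616136
  1783 [373. 149.  39.] zmax 62 rect [370. 150.] [39. 15.] 35 col [113.  11.   9.]
  2575 [419. -45.  24.] zmax 27 rect [416. -46.] [62. 49.] 37 col [204. 198. 184.]
  3125 [433.  89.  57.] zmax 79 rect [428.  90.] [43. 36.] 82 col [128. 146. 167.]
  64 [ 438. -209.    8.] zmax 11 rect [ 440. -210.] [ 3. 23.] 68 col [87. 84. 79.]
  460 [ 529. -203.    8.] zmax 10 rect [ 528. -206.] [51. 19.] 7 col [149. 152. 157.]
  966 [555.  -4.   8.] zmax 11 rect [558. -29.] [ 14. 143.] 5 col [179. 183. 190.]
```

View pics/c1.png

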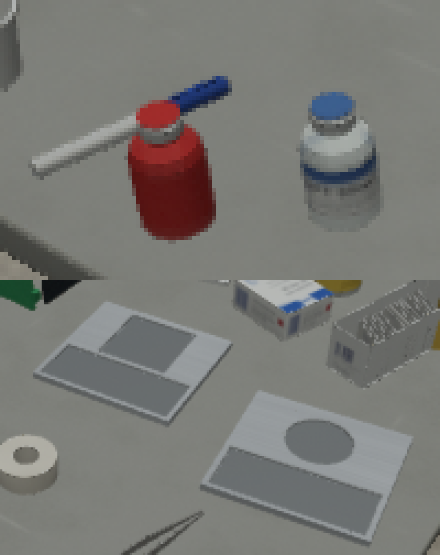

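View pics/wrist0.png

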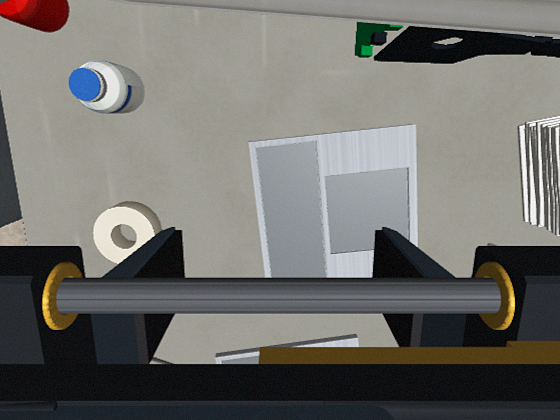

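The crop confirms it: the upright white/blue-capped vial is the one meant, and the red one is the look-alike. In both trays the long pocket is on the side nearest the robot. Next I fit the tray poses and the cap centre.

```bash
python3 - <<'E'
from h import *
from scipy.optimize import minimize
from scipy.ndimage import map_coordinates
F={n:np.load(n+'0.npy',allow_pickle=True).item() for n in ["scene","side","wrist"]}
for n,f in F.items():
    q=pts(f).reshape(-1,3)
    for nm,c,z0 in [('cap',(422,92),73),('tape',(419,-50),21)]:
        m=(np.hypot(q[:,0]-c[0],q[:,1]-c[1])<45)&(q[:,2]>z0)&(q[:,2]<z0+14)
        r=cv2.minAreaRect(q[m][:,:2].astype(np.float32)); print(n,nm,m.sum(),q[m].mean(0).round(1),np.median(q[m][:,2]).round(1),np.round(r[0]),np.round(r[1]))
def proj(f,X):
    fl,M,p=cam(f); c=(X-p)@M; return np.stack([c[:,1]/c[:,2]*fl+f["cy"],c[:,0]/c[:,2]*fl+f["cx"]])
g=np.stack(np.meshgrid(np.arange(-94,95,2.),np.arange(-96,97,2.)),-1).reshape(-1,2); x,y=g.T
long=(abs(x+46)<29)&(abs(y)<77); long_o=(abs(x+46)<31)&(abs(y)<79)
out=(abs(x)>83)|(abs(y)>85); inn=(abs(x)<81)&(abs(y)<83)
for nm,kind,init,views in [('inj','r',(605,-270,8),['scene','side']),('dre','s',(632,-35,6),['scene','side','wrist'])]:
    pk=(np.hypot(x-32,y)<34) if kind=='r' else (abs(x-32)<41)&(abs(y)<41)
    po=(np.hypot(x-32,y)<36) if kind=='r' else (abs(x-32)<43)&(abs(y)<43)
    rim=inn&~po&~long_o; dark=out|pk|long
    for vs in [[v] for v in views]+[views[:2]]:
        def cost(p):
            a=np.radians(p[2]);Rm=np.array([[np.cos(a),-np.sin(a)],[np.sin(a),np.cos(a)]])
            w=g@Rm.T+p[:2]; z=np.where(rim,8,np.where(out,0,4.)); X=np.c_[w,z]; s=0
            for v in vs:
                im=cv2.GaussianBlur(F[v]["frame"],(3,3),0).mean(2); I=map_coordinates(im,proj(F[v],X),order=1,mode='nearest')
                s-=np.median(I[rim])-I[dark].mean()+np.mean(np.clip(I[rim],0,np.median(I[rim])))-np.median(I[dark])
            return s
        best=min((minimize(cost,(init[0]+dx,init[1]+dy,init[2]),method='Nelder-Mead',options=dict(initial_simplex=np.array(init)+[dx,dy,0]+np.array([[0,0,0],[12,0,0],[0,12,0],[0,0,5]]))) for dx in(-12,0,12) for dy in (-12,0,12)),key=lambda r:r.fun)
        print(nm,vs,best.x.round(1),round(best.fun,1))
E
```

```text
scene cap 79 [422.6  88.8  77.8] 78.2 [424.  90.] [25. 24.]
scene tape 411 [417.8 -52.3  25.7] 25.9 [419. -51.] [63. 59.]
side cap 73 [423.2  91.8  76.3] 76.5 [424.  90.] [22. 27.]
side tape 248 [418.9 -48.6  24.3] 24.3 [419. -51.] [59. 62.]
wrist cap 956 [425.3  90.   78. ] 78.3 [424.  90.] [25. 25.]
wrist tape 2070 [417.6 -46.1  26. ] 26.2 [416. -46.] [61. 49.]
inj ['scene'] [ 601.3 -269.2    8.9] -76.1
inj ['side'] [ 598.1 -278.2    8.9] -82.1
inj ['scene', 'side'] [ 599.1 -271.9    8.7] -154.2
dre ['scene'] [639.7 -30.5   5.8] -76.0
dre ['side'] [636.  -34.7   6.2] -45.9
dre ['wrist'] [635.7 -33.7   5.8] -56.1
dre ['scene', 'side'] [636.  -33.5   6.3] -116.6
```

{"op": "move_arm", "data": {
  "plan": [
    [[-3,0,0],8.5,0],
    [[-3,0,0],8.5,0],
    [[-3,0,0],8.5,0],
    [[-3,0,0],8.5,0],
    [[-3.1,0,0],8.5,0]
  ],
  "squeeze": 20
}}

```text
time_s: 1.7
ee_pos: [422.9, -0.0, 214.0]
ee_rot: [180.0, 0.0, 132.8]
force: [-0.9, -0.7, 0.5]
gripper_width: 91.4
gripper_force: 0.0
```

{"op": "move_arm", "data": {
  "plan": [
    [[0,1.8,0],8.5,0],
    [[0,1.8,0],8.5,0],
    [[0,1.8,0],8.5,0],
    [[0,1.8,0],8.5,0],
    [[0,1.8,0],8.5,0]
  ]
}}

```text
time_s: 2.2
ee_pos: [423.9, 90.7, 214.1]
ee_rot: [180.0, 0.0, 175.3]
force: [0.8, 0.7, -0.1]
gripper_width: 91.4
gripper_force: 0.0
```

{"op": "move_arm", "data": {
  "plan": [
    [[0,0,-3],5,0],
    [[0,0,-3],0,0],
    [[0,0,-2],0,0],
    [[0,0,-1],0,0],
    [[0,0,0],0,0]
  ]
}}

```text
time_s: 2.7
ee_pos: [423.3, 89.9, 123.1]
ee_rot: [-180.0, -0.1, 180.0]
force: [-0.7, 0.2, 0.7]
gripper_width: 91.4
gripper_force: 0.0
```

Tracking is accurate. Next I descend the remaining 97 mm, close and lift.

{"op": "move_arm", "data": {
  "plan": [
    [[0,0,-3],0,0],
    [[0,0,-3],0,0],
    [[0,0,-2.5],0,0],
    [[0,0,-1.2],0,0],
    [[0,0,0],0,0]
  ]
}}

```text
time_s: 3.2
ee_pos: [424.0, 89.9, 26.6]
ee_rot: [-180.0, -0.1, 180.0]
force: [-0.3, -0.1, 0.5]
gripper_width: 91.4
gripper_force: 0.0
```

{"op": "move_arm", "data": {
  "plan": [
    [[0,0,0],0,1],
    [[0,0,0],0,1],
    [[0,0,0],0,1],
    [[0,0,0],0,1],
    [[0,0,0],0,1]
  ]
}}

```text
time_s: 3.7
ee_pos: [424.2, 90.1, 27.4]
ee_rot: [180.0, 0.0, -180.0]
force: [-0.2, -0.9, -0.6]
gripper_width: 54.1
gripper_force: 0.0
```

{"op": "move_arm", "data": {
  "plan": [
    [[0,0,0],0,1],
    [[0,0,0],0,1],
    [[0,0,0],0,1],
    [[0,0,0.5],0,1],
    [[0,0,1.5],0,1]
  ]
}}

```text
time_s: 4.2
ee_pos: [422.8, 89.8, 46.3]
ee_rot: [-180.0, -0.2, -180.0]
force: [-0.7, -0.1, -0.7]
gripper_width: 42.7
gripper_force: 20.0
```

{"op": "move_arm", "data": {
  "plan": [
    [[0,0,2.5],0,1],
    [[0,0,3],0,1],
    [[0,0,3],0,1],
    [[0,-1,1.5],0,1],
    [[1,-2,0],0,1]
  ]
}}

```text
time_s: 4.7
ee_pos: [434.7, 60.5, 149.5]
ee_rot: [179.9, 0.3, -179.9]
force: [0.0, 0.2, -0.9]
gripper_width: 42.7
gripper_force: 20.0
```

{"op": "move_arm", "data": {
  "plan": [
    [[2,-3,0],0,1],
    [[2,-3,0],0,1],
    [[2,-3,0],0,1],
    [[2,-3,0],0,1],
    [[2,-3,0],0,1]
  ]
}}

```text
time_s: 5.2
ee_pos: [534.4, -91.3, 147.0]
ee_rot: [180.0, -0.0, 180.0]
force: [0.0, -0.4, 0.1]
gripper_width: 42.9
gripper_force: 20.0
```

{"op": "move_arm", "data": {
  "plan": [
    [[2,-3,0],0,1],
    [[2,-3,0],0,1],
    [[2,-3,0],0,1],
    [[2,-3,0],0,1],
    [[1,-3,0],0,1]
  ]
}}

```text
time_s: 5.7
ee_pos: [625.2, -241.3, 146.6]
ee_rot: [180.0, 0.0, -180.0]
force: [1.2, -0.0, -1.6]
gripper_width: 42.9
gripper_force: 20.0
```

{"op": "move_arm", "data": {
  "plan": [
    [[0.7,-1.7,0],0,1],
    [[0,-1,0],0,1],
    [[0,0,0],0,1],
    [[0,0,0],0,1]
  ]
}}

```text
time_s: 6.1
ee_pos: [630.4, -266.2, 146.9]
ee_rot: [179.9, -0.1, -180.0]
force: [0.4, 0.0, -0.4]
gripper_width: 42.6
gripper_force: 20.0
```

```bash
python3 - <<'E'
from h import *
f=env.grab_frame("wrist"); np.save('w1.npy',f,allow_pickle=True); save(f,'w1.png'); print(env.state()["ee_pos"],f["position"],f["orientation"])
E
```

```text
[ 630.50561975 -265.92124121  147.08468355] [ 559.81262672 -266.91246246  318.91339942] [ 1.65668946e+02 -3.19138508e-02  9.00177851e+01]
```

View pics/w1.png

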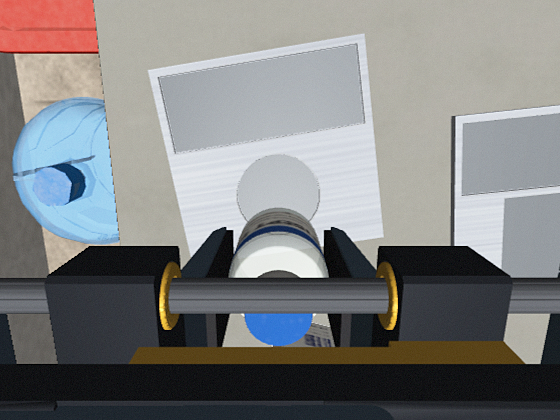

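The wrist view shows the injection tray: long pocket corners at about (158,79), (357,44), (366,124), (173,153), and the round pocket spanning columns 237–320 with its top at row 154.

```bash
python3 - <<'E'
from h import *
f=np.load('w1.npy',allow_pickle=True).item()
c=np.array([ray(f,p,8)[:2] for p in [(158,79),(357,44),(366,124),(173,153)]]); print(c.round(1),'long ctr',c.mean(0).round(1))
d=c[1]-c[0]+c[2]-c[3]; a=np.degrees(np.arctan2(d[1],d[0]))-90; print('yaw',a, np.linalg.norm(d)/2)
r=np.radians(a); print('round from long',c.mean(0)+78*np.array([np.cos(r),np.sin(r)]))
for p in [(237,190),(320,192),(278,154)]: print(ray(f,p,8)[:2].round(1))
E
```

```text
[[ 534.3 -360.5]
 [ 508.9 -206.5]
 [ 568.5 -196.2]
 [ 591.7 -352.7]] long ctr [ 550.9 -279. ]
yaw 8.897038160062905 157.14411637841525
round from long [ 627.93915054 -266.88701752]
[ 622.6 -301.2]
[ 624.3 -231.6]
[ 592.5 -266.8]
```

{"op": "move_arm", "data": {
  "plan": [
    [[-0.3,0,-3],0,1],
    [[0,0,-3],0,1],
    [[0,0,-2.5],0,1],
    [[0,0,-1.5],0,1],
    [[0,0,-1],0,1]
  ]
}}

```text
time_s: 6.65
ee_pos: [627.6, -266.0, 36.1]
ee_rot: [180.0, -0.1, -179.9]
force: [-0.1, -0.5, 0.0]
gripper_width: 42.7
gripper_force: 20.0
```

{"op": "move_arm", "data": {
  "plan": [
    [[0,0,-0.4],0,1],
    [[0,0,-0.2],0,1],
    [[0,0,0],0,1]
  ]
}}

```text
time_s: 6.95
ee_pos: [628.6, -267.2, 31.8]
ee_rot: [-180.0, 0.1, -180.0]
force: [-0.3, 0.8, 0.4]
gripper_width: 42.4
gripper_force: 20.0
```

{"op": "move_arm", "data": {
  "plan": [
    [[0,0,-0.1],0,1],
    [[0,0,0],0,0.4],
    [[0,0,0],0,0.1],
    [[0,0,0],0,0.1],
    [[0,0,0],0,0.1]
  ]
}}

```text
time_s: 7.45
ee_pos: [628.0, -267.0, 30.1]
ee_rot: [180.0, 0.0, 180.0]
force: [-0.1, -0.4, 0.0]
gripper_width: 71.8
gripper_force: 0.0
```

{"op": "move_arm", "data": {
  "plan": [
    [[0,0,0],0,0.1],
    [[0,0,1],0,0.1],
    [[0,0,3],0,0.1],
    [[0,0,4],0,0.1],
    [[0,0,4],0,0.1]
  ]
}}

```text
time_s: 7.95
ee_pos: [627.8, -266.9, 151.7]
ee_rot: [180.0, -0.0, 180.0]
force: [1.1, -0.8, -0.3]
gripper_width: 82.3
gripper_force: 0.0
```

{"op": "move_arm", "data": {
  "plan": [
    [[-4,-1.5,0],-6.5,0.3],
    [[-4,-1.5,0],-6.5,0.3],
    [[-4,-1.5,0],-6.5,0.3],
    [[-4,-1.5,0],-6.5,0.3],
    [[0,0,0],0,0.3]
  ]
}}

```text
time_s: 8.45
ee_pos: [463.6, -328.0, 151.0]
ee_rot: [-179.9, -0.1, 153.7]
force: [0.9, -0.8, 1.2]
gripper_width: 63.7
gripper_force: 0.0
```

```bash
python3 - <<'E'
from h import *
f=env.grab_frame("wrist"); np.save('w2.npy',f,allow_pickle=True); save(f,'w2.png'); print(env.state()["ee_pos"],env.state()["ee_rot"])
q=pts(f).reshape(-1,3)
t=q[(abs(q[:,2])<6)&(q[:,0]<500)]; zt=np.median(t[:,2]); print('table',zt)
m=(np.hypot(q[:,0]-393,q[:,1]+355)<75)&(q[:,2]>zt+5)&(q[:,2]<30)
r=cv2.minAreaRect(q[m][:,:2].astype(np.float32)); print(m.sum(),r,np.percentile(q[m][:,2],95))
print([ (d["score"],d["point"],ray(f,d["point"],0)) for d in env.landmark_of(f,"syringe")])
g=env.grab_frame("scene"); save(g,'s2.png',(280,160,480,360),3)
E
```

```text
[ 466.36714901 -327.76481997  151.12836554] [-1.79998105e+02  5.37712765e-02  1.53853209e+02]
table 1.146785563699524
2907 ((393.167724609375, -357.34197998046875), (29.377233505249023, 118.32250213623047), 61.830421447753906) 19.47709941234075
[(0.89, [215.9, 138.4], array([ 395.59721236, -354.20648951,    0.        ]))]
```

View pics/w2.png

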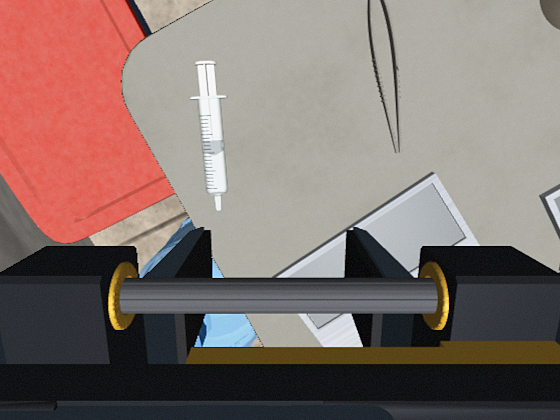

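View pics/s2.png

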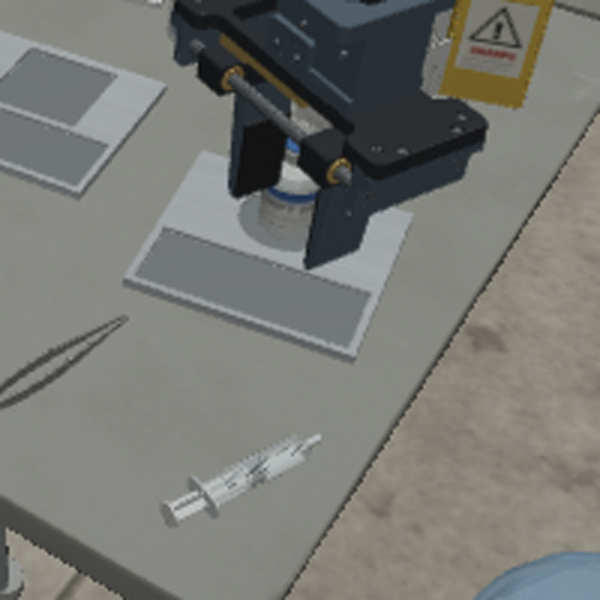

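The vial stands in the round pocket. The syringe is at (215,135) in the wrist view, with world centre (393.5,-357) and yaw about 62°.

{"op": "move_arm", "data": {
  "plan": [
    [[-4,-1.5,0],-2,0.3],
    [[-3.3,-1.4,-2],0,0.3],
    [[0,0,-4],0,0.3],
    [[0,0,-4],0,0.3],
    [[0,0,-2],0,0.3]
  ]
}}

```text
time_s: 9.1
ee_pos: [395.1, -354.7, 27.2]
ee_rot: [179.9, -0.2, 152.1]
force: [0.4, -0.4, 0.4]
gripper_width: 64.1
gripper_force: 0.0
```

{"op": "move_arm", "data": {
  "plan": [
    [[0,0,-1.5],0,0.3],
    [[0,0,0],0,0.3]
  ]
}}

```text
time_s: 9.3
ee_pos: [395.4, -354.8, 12.9]
ee_rot: [179.9, -0.2, 152.1]
force: [0.7, 0.7, 0.1]
gripper_width: 63.9
gripper_force: 0.0
```

{"op": "move_arm", "data": {
  "plan": [
    [[-0.1,-0.2,-0.7],0,0.3],
    [[0,0,-0.3],0,0.3],
    [[0,0,0],0,1],
    [[0,0,0],0,1],
    [[0,0,0],0,1]
  ],
  "squeeze": 15
}}

```text
time_s: 9.8
ee_pos: [394.3, -358.3, 5.5]
ee_rot: [-180.0, 0.1, 152.0]
force: [-0.3, 0.8, -0.7]
gripper_width: 42.8
gripper_force: 0.0
```

{"op": "move_arm", "data": {
  "plan": [
    [[0,0,0],0,1],
    [[0,0,0],0,1],
    [[0,0,0],0,1],
    [[0,0,0],0,1],
    [[0,0,0],0,1]
  ]
}}

```text
time_s: 10.3
ee_pos: [394.0, -358.0, 5.1]
ee_rot: [180.0, 0.0, 152.0]
force: [0.1, 0.7, 1.3]
gripper_width: 12.8
gripper_force: 15.0
```

{"op": "move_arm", "data": {
  "plan": [
    [[0,0,0],0,1],
    [[0,0,1],0,1],
    [[0,0,2],0,1],
    [[0,0,3],0,1],
    [[0,0,4],0,1]
  ]
}}

```text
time_s: 10.8
ee_pos: [393.1, -357.1, 105.3]
ee_rot: [179.9, -0.2, 152.0]
force: [-0.4, -0.1, -0.3]
gripper_width: 13.0
gripper_force: 15.0
```

{"op": "move_arm", "data": {
  "plan": [
    [[1,1,3],-7,1],
    [[3,1.3,1],-8,1],
    [[3,1.3,0],-8,1],
    [[3,1.3,0],-8,1],
    [[3,1.3,0],-8,1]
  ]
}}

```text
time_s: 11.3
ee_pos: [525.1, -295.4, 146.0]
ee_rot: [180.0, 0.0, 112.7]
force: [0.5, 0.1, -0.6]
gripper_width: 12.7
gripper_force: 15.0
```

{"op": "move_arm", "data": {
  "plan": [
    [[2,1,0],-8,1],
    [[0.7,0.6,0],-6,1],
    [[0,0,-2],0,1],
    [[0,0,-2],0,1],
    [[0,0,0],0,1]
  ]
}}

```text
time_s: 11.8
ee_pos: [549.3, -278.9, 102.9]
ee_rot: [-179.7, -0.2, 99.0]
force: [-0.8, 0.8, -0.5]
gripper_width: 12.9
gripper_force: 15.0
```

```bash
python3 - <<'E'
from h import *
f=env.grab_frame("scene"); a=f["frame"][160:310,300:450]; g=env.grab_frame("wrist")
a=cv2.resize(a,(420,420),interpolation=3); save(g,'x.png'); 
cv2.imwrite('pics/s3.png',np.hstack([a,g["frame"][:,100:480]])[...,::-1]); print(env.state()["ee_pos"],env.state()["ee_rot"])
E
```

```text
[ 551.05145818 -280.05110126  105.49768648] [1.79995713e+02 2.19053406e-04 9.89975590e+01]
```

View pics/s3.png

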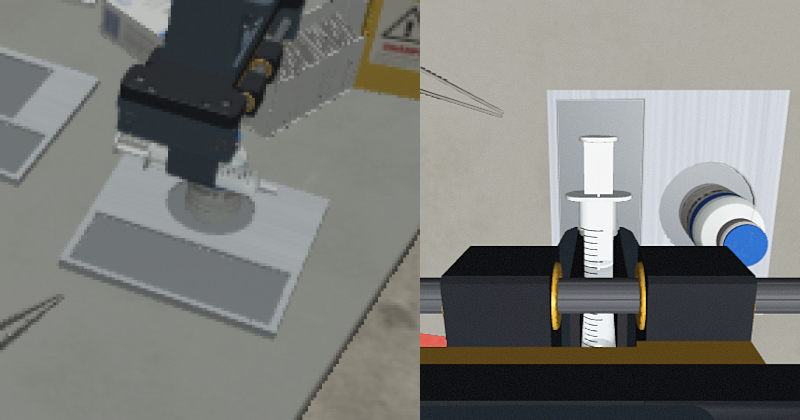

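{"op": "move_arm", "data": {
  "plan": [
    [[0,0,-3],0,1],
    [[0,0,-3],0,1],
    [[0,0,-2],0,1],
    [[0,0,-1.2],0,1],
    [[0,0,0],0,1]
  ]
}}

```text
time_s: 12.4
ee_pos: [550.7, -280.0, 12.5]
ee_rot: [-179.9, -0.1, 99.0]
force: [-0.3, 0.4, -0.4]
gripper_width: 13.0
gripper_force: 15.0
```

{"op": "move_arm", "data": {
  "plan": [
    [[0,0,-0.4],0,1],
    [[0,0,0],0,1]
  ]
}}

```text
time_s: 12.6
ee_pos: [551.7, -280.4, 10.0]
ee_rot: [179.9, 0.1, 99.0]
force: [-0.2, -0.7, 0.1]
gripper_width: 13.2
gripper_force: 15.0
```

{"op": "move_arm", "data": {
  "plan": [
    [[0,0,-0.1],0,1],
    [[0,0,0],0,0.68],
    [[0,0,0],0,0.68],
    [[0,0,0],0,0.68],
    [[0,0,0],0,0.68]
  ]
}}

```text
time_s: 13.1
ee_pos: [551.0, -280.0, 8.1]
ee_rot: [180.0, 0.0, 99.0]
force: [0.1, 0.1, 0.1]
gripper_width: 29.5
gripper_force: 0.0
```

{"op": "move_arm", "data": {
  "plan": [
    [[0,0,0.5],0,0.68],
    [[0,0,2],0,0.6],
    [[0,0,4],0,0.5],
    [[0,0,4],0,0],
    [[0,0,1.5],0,0]
  ]
}}

```text
time_s: 13.6
ee_pos: [553.0, -281.1, 132.8]
ee_rot: [179.6, 0.3, 99.0]
force: [0.2, -0.1, 0.0]
gripper_width: 57.6
gripper_force: 0.0
```

{"op": "move_arm", "data": {
  "plan": [
    [[-2.6,4,1],-3,0],
    [[-2.6,4,1],0,0],
    [[-2.6,4,1],0,0],
    [[-2.6,4,0],0,0],
    [[0,0,0],0,0]
  ]
}}

```text
time_s: 14.1
ee_pos: [442.8, -116.2, 158.4]
ee_rot: [-179.8, -0.1, 96.2]
force: [0.8, -0.4, -0.4]
gripper_width: 91.3
gripper_force: 0.0
```

```bash
python3 - <<'E'
from h import *
f=env.grab_frame("wrist"); s=env.grab_frame("scene"); np.save('w4.npy',f,allow_pickle=True)
print(env.state()["ee_pos"])
for n,g in (('w',f),('s',s)):
    q=pts(g).reshape(-1,3); t=q[(abs(q[:,2])<5)&(q[:,0]<500)&(q[:,0]>330)]; zt=np.median(t[:,2]); print(n,'table',zt)
    for nm,c,R0,lo,hi in [('tape',(419,-50),50,8,40),('forceps',(410,-206),80,4,25)]:
        m=(np.hypot(q[:,0]-c[0],q[:,1]-c[1])<R0)&(q[:,2]>zt+lo)&(q[:,2]<hi)
        if m.sum()>30: print(nm,m.sum(),cv2.minAreaRect(q[m][:,:2].astype(np.float32)),np.percentile(q[m][:,2],[50,95]))
P=pts(s); q=P.reshape(-1,3)
m=(np.hypot(q[:,0]-551,q[:,1]+279)<85)&(q[:,2]>13)&(q[:,2]<40)&(q[:,0]<590); print('syr',m.sum(),cv2.minAreaRect(q[m][:,:2].astype(np.float32)),np.percentile(q[m][:,2],95))
m=(np.hypot(q[:,0]-628,q[:,1]+267)<30)&(q[:,2]>60)&(q[:,2]<100); print('vial',m.sum(),q[m].mean(0),np.percentile(q[m][:,2],95))
a=cv2.resize(s["frame"][190:290,320:440],(500,417),interpolation=3); cv2.imwrite('pics/s4.png',np.vstack([a,cv2.resize(f["frame"],(500,183))*0])[:417,:,::-1])
E
```

```text
[ 447.11458087 -119.62333032  158.77399743]
w table 1.2098412506093723
tape 4182 ((419.2442321777344, -51.01169967651367), (61.34516525268555, 60.74573516845703), 48.39136505126953) [26.19925698 27.44924374]
forceps 233 ((387.2385559082031, -195.06600952148438), (46.85157012939453, 13.88578987121582), 3.8238942623138428) [ 9.27530629 11.87427024]
s table 1.0553178261279754
tape 562 ((418.392822265625, -51.53717803955078), (61.6043701171875, 58.74253845214844), 37.846492767333984) [25.21301821 28.03075057]
forceps 235 ((409.65374755859375, -205.05133056640625), (33.7403564453125, 130.6705780029297), 88.66585540771484) [ 8.68991716 11.67462152]
syr 356 ((545.2823486328125, -280.0195617675781), (29.679302215576172, 116.50420379638672), 2.483823537826538) 23.582175909639318
vial 221 [ 622.87638237 -269.30914844   72.07450768] 83.54305389576552
```

View pics/s4.png

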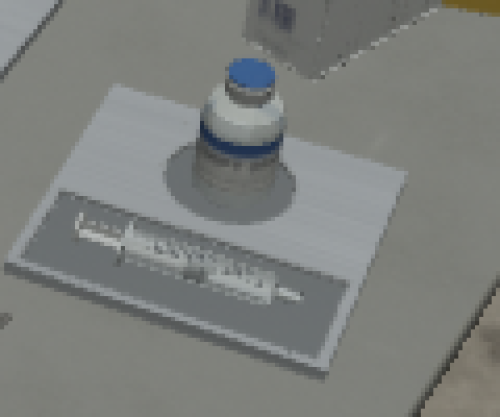

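Vial and syringe sit in their pockets. Next is the tape at (419,-51).

{"op": "move_arm", "data": {
  "plan": [
    [[-1.4,3.5,0],0,0],
    [[-1.4,3.4,-2],0,0],
    [[0,0,-4],0,0],
    [[0,0,-3],0,0],
    [[0,0,0],0,0]
  ],
  "squeeze": 20
}}

```text
time_s: 14.7
ee_pos: [417.3, -51.3, 65.2]
ee_rot: [-179.6, -0.1, 96.0]
force: [0.1, 0.1, 1.2]
gripper_width: 91.3
gripper_force: 0.0
```

{"op": "move_arm", "data": {
  "plan": [
    [[0,0,-3],0,0],
    [[0,0,-2],0,0],
    [[0,0,0],0,0]
  ]
}}

```text
time_s: 15.0
ee_pos: [419.2, -51.7, 17.2]
ee_rot: [-179.9, -0.0, 95.9]
force: [-0.9, -1.0, 0.2]
gripper_width: 91.4
gripper_force: 0.0
```

{"op": "move_arm", "data": {
  "plan": [
    [[0,0,-0.8],0,0],
    [[0,0,0],0,1],
    [[0,0,0],0,1],
    [[0,0,0],0,1],
    [[0,0,0],0,1]
  ]
}}

```text
time_s: 15.5
ee_pos: [419.4, -51.1, 10.5]
ee_rot: [179.9, 0.0, 96.0]
force: [-0.4, -0.1, -1.2]
gripper_width: 62.1
gripper_force: 0.0
```

{"op": "move_arm", "data": {
  "plan": [
    [[0,0,0],0,1],
    [[0,0,0],0,1],
    [[0,0,1],0,1],
    [[0,0,2],0,1],
    [[0,0,3],0,1]
  ]
}}

```text
time_s: 16.0
ee_pos: [417.6, -50.7, 70.0]
ee_rot: [-179.8, -0.1, 96.0]
force: [0.6, -1.0, -0.5]
gripper_width: 60.2
gripper_force: 20.0
```

{"op": "move_arm", "data": {
  "plan": [
    [[2,0,3],0,1],
    [[4,0.4,1],0,1],
    [[4,0.4,0],0,1],
    [[4,0.4,0],0,1],
    [[4,0.4,0],0,1]
  ]
}}

```text
time_s: 16.5
ee_pos: [600.2, -34.7, 110.6]
ee_rot: [180.0, 0.0, 96.0]
force: [-0.2, -0.4, -0.3]
gripper_width: 60.4
gripper_force: 20.0
```

{"op": "move_arm", "data": {
  "plan": [
    [[4,0.4,0],0,1],
    [[2,0,0],0,1],
    [[0.9,0,0],0,1],
    [[0,0,0],0,1],
    [[0,0,0],0,1]
  ]
}}

```text
time_s: 17.0
ee_pos: [666.6, -31.1, 109.9]
ee_rot: [-179.9, -0.0, 96.0]
force: [-0.6, -1.0, -0.8]
gripper_width: 60.5
gripper_force: 20.0
```

```bash
python3 - <<'E'
from h import *
f=env.grab_frame("wrist"); np.save('w5.npy',f,allow_pickle=True); save(f,'w5.png'); print(env.state()["ee_pos"],env.state()["ee_rot"])
E
```

```text
[666.51175154 -31.05285056 110.07428769] [-1.79915943e+02 -1.29268798e-02  9.59913561e+01]
```

View pics/w5.png

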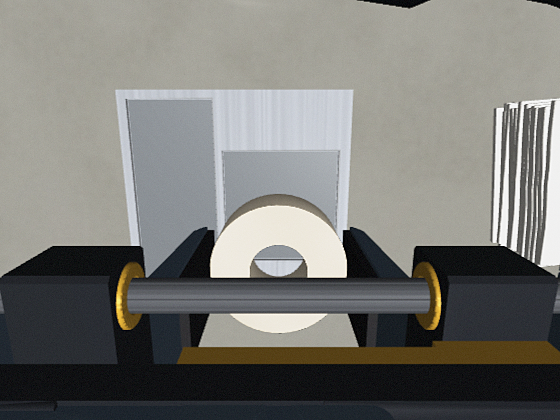

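The view shows the square pocket's far corners at about (222,151) and (339,151), the long pocket's far edge at columns 127–214, row 98, and the tray corners at (116,90) and (353,90).

```bash
python3 - <<'E'
from h import *
f=np.load('w5.npy',allow_pickle=True).item()
y=np.radians(6); ex=np.array([np.cos(y),np.sin(y)]); ey=np.array([-ex[1],ex[0]])
S=[ray(f,p,8)[:2] for p in [(222,151),(339,151)]]; print(np.round(S,1),'sq ctr',np.mean(S,0)-42*ey)
L=[ray(f,p,8)[:2] for p in [(127,98),(214,98)]]; print(np.round(L,1),'long ctr',np.mean(L,0)-78*ey)
T=[ray(f,p,8)[:2] for p in [(116,90),(353,90)]]; d=T[1]-T[0]; print('tray ctr',np.mean(T,0)-84*ey,np.degrees(np.arctan2(d[1],d[0])),np.linalg.norm(d))
E
```

```text
[[620.8   6.6]
 [704.5  15.5]] sq ctr [667.02678602 -30.73395391]
[[552.5  36.3]
 [612.7  42.6]] long ctr [590.76910783 -38.14250112]
tray ctr [635.25986137 -34.14855184] 6.005321674276077 164.0995454078178
```

{"op": "move_arm", "data": {
  "plan": [
    [[0,0,-3],0,1],
    [[0,0,-3],0,1],
    [[0,0,-2],0,1],
    [[0,0,-1],0,1],
    [[0,0,0],0,1]
  ]
}}

```text
time_s: 17.55
ee_pos: [666.4, -31.0, 19.0]
ee_rot: [-179.8, -0.0, 96.0]
force: [0.4, -0.4, -0.8]
gripper_width: 60.8
gripper_force: 20.0
```

{"op": "move_arm", "data": {
  "plan": [
    [[0,0,-0.4],0,1],
    [[0,0,-0.1],0,1],
    [[0,0,0],0,1]
  ]
}}

```text
time_s: 17.85
ee_pos: [668.5, -31.0, 15.9]
ee_rot: [179.9, 0.0, 96.0]
force: [0.5, -0.9, -0.1]
gripper_width: 60.6
gripper_force: 20.0
```

{"op": "move_arm", "data": {
  "plan": [
    [[0,0,-0.2],0,1],
    [[0,0,0],0,0.2],
    [[0,0,0],0,0.05],
    [[0,0,0],0,0.05],
    [[0,0,0],0,0.05]
  ]
}}

```text
time_s: 18.35
ee_pos: [667.9, -31.0, 12.8]
ee_rot: [-180.0, -0.0, 96.0]
force: [-0.2, 1.1, 0.4]
gripper_width: 86.0
gripper_force: 0.0
```

{"op": "move_arm", "data": {
  "plan": [
    [[0,0,1],0,0.05],
    [[0,0,3],0,0.05],
    [[0,0,4],0,0.05],
    [[0,0,4],0,0.05],
    [[0,0,1.5],0,0.05]
  ]
}}

```text
time_s: 18.85
ee_pos: [670.3, -31.1, 153.7]
ee_rot: [179.5, 0.1, 96.0]
force: [0.7, 0.3, 0.1]
gripper_width: 86.6
gripper_force: 0.0
```

{"op": "move_arm", "data": {
  "plan": [
    [[-3.5,-2.6,0],8,0.3],
    [[-3.5,-2.6,0],8,0.3],
    [[-3.5,-2.6,0],8,0.3],
    [[-3.5,-2.6,0],8,0.3],
    [[-3.5,-2.6,0],8,0.3]
  ]
}}

```text
time_s: 19.35
ee_pos: [491.7, -161.8, 148.8]
ee_rot: [180.0, 0.1, 136.4]
force: [-0.2, -1.4, -0.4]
gripper_width: 64.0
gripper_force: 0.0
```

{"op": "move_arm", "data": {
  "plan": [
    [[-3,-2.5,0],8,0.3],
    [[0,0,0],8,0.3],
    [[0,0,0],8,0.3],
    [[0,0,0],7,0.3],
    [[0,0,0],0,0.3]
  ]
}}

```text
time_s: 19.85
ee_pos: [463.1, -186.2, 148.8]
ee_rot: [-180.0, 0.1, 167.0]
force: [-0.2, -0.6, 0.4]
gripper_width: 63.6
gripper_force: 0.0
```

```bash
python3 - <<'E'
from h import *
f=env.grab_frame("wrist"); np.save('w6.npy',f,allow_pickle=True); s=env.grab_frame("scene")
print(env.state()["ee_pos"],env.state()["ee_rot"])
q=pts(f).reshape(-1,3); t=q[(abs(q[:,2])<5)&(q[:,0]<500)&(q[:,0]>330)]; zt=np.median(t[:,2])
m=(np.hypot(q[:,0]-410,q[:,1]+206)<85)&(q[:,2]>zt+4)&(q[:,2]<25); p=q[m][:,:2]
print(zt,m.sum(),cv2.minAreaRect(p.astype(np.float32)),np.percentile(q[m][:,2],[50,95]))
print([(d["score"],d["point"],ray(f,d["point"],5)) for d in env.landmark_of(f,"forceps")])
a=cv2.resize(s["frame"][150:300,220:420],(560,420),interpolation=3); cv2.imwrite('pics/s6.png',cv2.resize(np.hstack([a,f["frame"]]),(800,300))[...,::-1])
E
```

```text
[ 463.1487341  -186.00154317  148.45930375] [1.79998781e+02 4.07373573e-02 1.66854235e+02]
1.1782022475288727 1014 ((408.7739562988281, -206.895263671875), (18.3363094329834, 130.14964294433594), 75.74679565429688) [ 9.82850811 11.95604533]
[(0.72, [241.3, 141.1], array([ 409.80663239, -205.94185018,    5.        ]))]
```

View pics/s6.png

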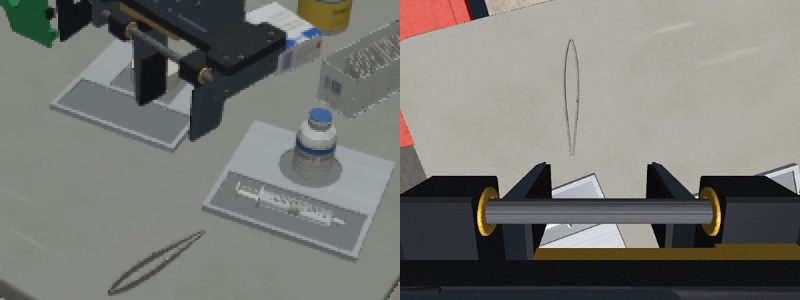

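Forceps are at (573,98) in the right-hand view, with world centre (409,-206.5) and yaw 76°.

{"op": "move_arm", "data": {
  "plan": [
    [[-2.7,-1,0],-1,0.3],
    [[-2.7,-1.05,-3],0,0.3],
    [[0,0,-4],0,0.3],
    [[0,0,-4],0,0.3],
    [[0,0,-2],0,0.3]
  ],
  "squeeze": 20
}}

```text
time_s: 20.5
ee_pos: [407.3, -205.7, 15.6]
ee_rot: [179.9, -0.2, 165.9]
force: [-0.1, 0.5, -0.3]
gripper_width: 63.7
gripper_force: 0.0
```

{"op": "move_arm", "data": {
  "plan": [
    [[0,0,-0.8],0,0.5],
    [[0,0,0],0,0.5],
    [[0,0,0],0,0.5]
  ]
}}

```text
time_s: 20.8
ee_pos: [410.0, -206.9, 10.9]
ee_rot: [-180.0, 0.1, 166.0]
force: [-0.2, 0.6, 0.4]
gripper_width: 46.3
gripper_force: 0.0
```

{"op": "move_arm", "data": {
  "plan": [
    [[0,0,-0.5],0,0.5],
    [[0,0,-0.3],0,0.5],
    [[0,0,0],0,0.5]
  ]
}}

```text
time_s: 21.1
ee_pos: [409.0, -206.5, 2.1]
ee_rot: [180.0, 0.0, 166.0]
force: [0.3, -0.2, -0.0]
gripper_width: 45.6
gripper_force: 0.0
```

{"op": "move_arm", "data": {
  "plan": [
    [[0,0,0],0,1],
    [[0,0,0],0,1],
    [[0,0,0],0,1],
    [[0,0,0],0,1],
    [[0,0,0],0,1]
  ]
}}

```text
time_s: 21.6
ee_pos: [409.1, -206.5, 2.0]
ee_rot: [180.0, 0.0, 166.0]
force: [0.2, 0.3, 0.1]
gripper_width: 18.0
gripper_force: 20.0
```

{"op": "move_arm", "data": {
  "plan": [
    [[0,0,0],0,1],
    [[0,0,0.5],0,1],
    [[0,0,2],0,1],
    [[0,0,3],0,1],
    [[0,0,3],0,1]
  ]
}}

```text
time_s: 22.1
ee_pos: [408.6, -206.3, 87.9]
ee_rot: [180.0, -0.1, 166.0]
force: [0.5, -1.3, 0.1]
gripper_width: 18.1
gripper_force: 20.0
```

{"op": "move_arm", "data": {
  "plan": [
    [[1,1,3],-7,1],
    [[3,3,1],-8,1],
    [[3,3,0],-8,1],
    [[3,3,0],-8,1],
    [[3,3,0],-8,1]
  ]
}}

```text
time_s: 22.6
ee_pos: [539.4, -75.8, 127.4]
ee_rot: [180.0, 0.0, 126.8]
force: [0.7, -0.3, 0.2]
gripper_width: 18.3
gripper_force: 20.0
```

{"op": "move_arm", "data": {
  "plan": [
    [[3,2.5,0],-8,1],
    [[2.1,1.3,0],-8,1],
    [[0,0,-1],-8,1],
    [[0,0,-2],-7,1],
    [[0,0,0],0,1]
  ]
}}

```text
time_s: 23.1
ee_pos: [587.5, -38.6, 94.5]
ee_rot: [-179.7, -0.1, 96.2]
force: [-0.6, -0.1, -1.2]
gripper_width: 18.2
gripper_force: 20.0
```

{"op": "move_arm", "data": {
  "plan": [
    [[0,0,-3],0,1],
    [[0,0,-2],0,1],
    [[0,0,-1],0,1],
    [[0,0,0],0,1],
    [[0,0,0],0,1]
  ]
}}

```text
time_s: 23.6
ee_pos: [590.2, -39.2, 37.8]
ee_rot: [179.9, 0.0, 96.2]
force: [0.9, 0.7, 0.3]
gripper_width: 17.9
gripper_force: 20.0
```

```bash
python3 - <<'E'
from h import *
f=env.grab_frame("wrist"); save(f,'w7.png'); print(env.state()["ee_pos"],env.state()["ee_rot"])
E
```

```text
[590.47369354 -39.23194565  38.13664728] [1.79860220e+02 2.63363419e-02 9.61716693e+01]
```

View pics/w7.png

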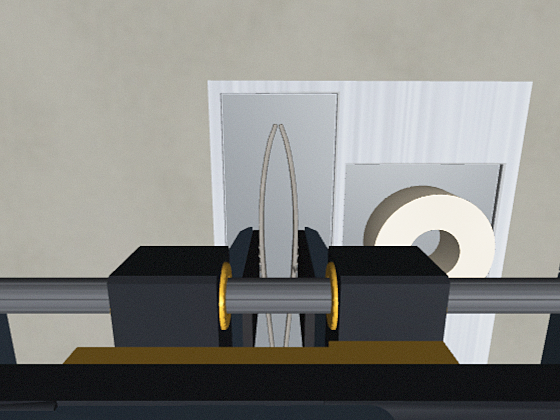

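Forceps are aligned over the long pocket (tips at (278,126), pocket columns 220–338), and the tape is in the square pocket at (430,240).

{"op": "move_arm", "data": {
  "plan": [
    [[0,0,-1.5],0,1],
    [[0,0,-1],0,1],
    [[0,0,-0.5],0,1],
    [[0,0,0],0,1]
  ]
}}

```text
time_s: 24.05
ee_pos: [589.5, -39.1, 6.6]
ee_rot: [-180.0, -0.0, 96.1]
force: [-0.1, -0.6, -0.3]
gripper_width: 18.0
gripper_force: 20.0
```

{"op": "move_arm", "data": {
  "plan": [
    [[0,0,0],0,0.74],
    [[0,0,0],0,0.74],
    [[0,0,0],0,0.74],
    [[0,0,0],0,0.74],
    [[0,0,0.5],0,0.74]
  ]
}}

```text
time_s: 24.55
ee_pos: [589.0, -39.0, 11.5]
ee_rot: [-179.9, -0.0, 96.1]
force: [-0.7, -0.9, 0.0]
gripper_width: 23.6
gripper_force: 0.0
```

{"op": "move_arm", "data": {
  "plan": [
    [[0,0,1],0,0.74],
    [[0,0,3],0,0.74],
    [[0,0,4],0,0.7],
    [[0,0,4],0,0.5],
    [[0,0,3],0,0.5]
  ]
}}

```text
time_s: 25.05
ee_pos: [590.3, -39.1, 165.6]
ee_rot: [179.8, 0.0, 96.1]
force: [-0.1, 0.3, 0.2]
gripper_width: 40.3
gripper_force: 0.0
```

{"op": "move_arm", "data": {
  "plan": [
    [[-4,0,2],0,0.5],
    [[-4,0,0],0,0.5],
    [[-4,0,0],0,0.5],
    [[-3,0,0],0,0.5],
    [[0,0,0],0,0.5]
  ]
}}

```text
time_s: 25.55
ee_pos: [435.5, -38.9, 182.7]
ee_rot: [-179.9, -0.0, 96.1]
force: [0.9, -0.9, 0.8]
gripper_width: 45.8
gripper_force: 0.0
```

```bash
python3 - <<'E'
from h import *
f=env.grab_frame("scene"); w=env.grab_frame("side")
a=cv2.resize(f["frame"][160:280,230:430],(700,420),interpolation=3)
b=cv2.resize(w["frame"][160:250,170:320],(300,180),interpolation=3)
c=np.zeros((600,700,3),np.uint8); c[:420]=a; c[420:,:300]=b; cv2.imwrite('pics/fin.png',c[...,::-1])
for n,F in (('scene',f),('side',w)):
    q=pts(F).reshape(-1,3)
    for nm,cc,R0,lo in [('tape',(668,-31),45,20),('forceps',(590,-39),80,9),('syr',(551,-280),75,14)]:
        m=(np.hypot(q[:,0]-cc[0],q[:,1]-cc[1])<R0)&(q[:,2]>lo)&(q[:,2]<40)&((nm=='tape')|(q[:,0]<cc[0]+40))
        if m.sum()>30: print(n,nm,m.sum(),cv2.minAreaRect(q[m][:,:2].astype(np.float32)),np.percentile(q[m][:,2],[50,95]).round(1))
E
```

```text
scene tape 325 ((666.7137451171875, -31.816612243652344), (63.6678352355957, 57.90021896362305), 33.77145767211914) [29.2 31.7]
scene forceps 314 ((587.8678588867188, -38.441627502441406), (158.14585876464844, 83.94166564941406), 89.86616516113281) [10.9 15.2]
scene syr 341 ((547.2749633789062, -280.00872802734375), (30.819704055786133, 117.90167236328125), 2.091703176498413) [19.7 23.1]
side tape 77 ((646.2379150390625, -24.724178314208984), (48.08113098144531, 17.329925537109375), 78.22384643554688) [27.6 29.7]
side forceps 94 ((591.4881591796875, -45.07286834716797), (71.70535278320312, 146.01910400390625), 3.824716806411743) [11.2 14.8]
side syr 101 ((551.7195434570312, -276.7258605957031), (26.375282287597656, 116.44254302978516), 12.95252799987793) [19.2 22.3]
```

View pics/fin.png

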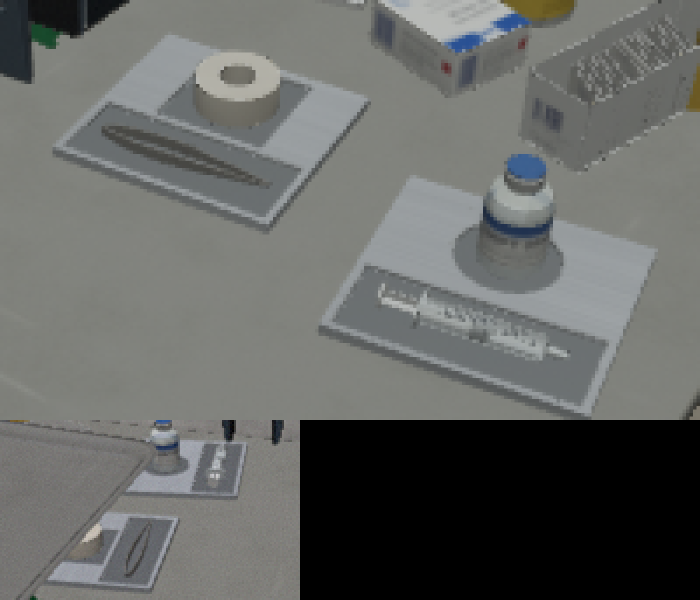

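All four pieces sit within their pockets: tape at (237,88), forceps (186,157), vial (520,210) and syringe (475,320) in the enlarged view. I'm handing it in.

```bash
python3 -c "
from workcell import env
print(env.job_done())"
```

```text
the job is handed in; nothing more can be done
None
```

I made up both kits and handed the job in at about 26 s: vial and syringe in the round-pocket tray, tape roll and forceps in the square-pocket tray. The last pictures showed all four inside their pockets, and I never reached for the marker or the red vial; the hand-in call returned no verdict.

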